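Put the tested motors back in the storage rack

ROBOT

A 6-joint arm with a two-finger parallel gripper is mounted at the origin on the work surface. World frame = base frame: x ahead of the robot, y to its left, z up, the work surface at z = 0. Lengths are in mm, angles in rad, forces in N, time in s.
With the tool pointing down it reaches from about 275 to 1000 mm from the base axis. Payload 8.4 kg.
Tool frame: the origin (TCP) lies on the mounting face of the last link; the fingertips stand 173 mm ahead of it and the grasp point (between the pads) lies 155 mm ahead of it; z points along the fingers, y is the line along which they close (so a half turn about z gives the same grasp; the last joint's range is limited). The gripper opens to 85 mm and grips with 20 to 120 N. Pads are 22 mm wide; open, the fingers measure 114 mm over their backs; the gripper's body (76 mm by 85 mm) begins 54 mm behind the grasp point. The pads swing forward as they close: fully open they stand 13 mm farther back than shut.
Start: joints at [-1.217, 0.353, 1.633, -0, 1.155, -0.002], TCP at [217.712, -585.859, 404.681] pointing down, gripper open.
Joint ranges: [-2.63, 2.63], [-0.92, 2.1], [0.06, 2.66], [-1.3, 4.44], [0, 2.69], [-3.02, 3.02]. Speed limits (rad/s): [2.22, 2.22, 2.79, 3.14, 3.14, 3.14].

INTERFACE

Orientations are given as [roll, pitch, yaw] about the fixed x, y, z axes, in that order (R = Rz(yaw) Ry(pitch) Rx(roll)).
In Python, from rig import r gives the robot as it stands.
- The arm moves only by the tool apply_moves, never from a script. Its argument "deltas" is a list of rows, each an object with "claw": the gripper command: -1 is fully open, 1 is shut, values between are in proportion; "delta_pos": the shift along the tool's x, y, z in cm, a list of three; "yaw": the turn about the tool's z in rad. In form: [{"claw": claw, "delta_pos": [tx, ty, tz], "yaw": yaw}, ...]. A call has 1 to 8 rows; each row shifts and turns the commanded pose from where the row before left it, along the tool's axes as they then stand; what a row does not reach is not made up. A row lasts 1/8 s, in which the tool goes at most 62.5 mm and 10.7 degrees, less where a joint would pass 70% of its speed; a pose out of reach is approached as far as the arm can. A call with a gripper value outside its range is refused whole. The fingers move at their own pace and stop on an object; "grip_force" is the grip in N (left out, the last holds). Time passes only in rows, so rows that do not move let the fingers close. It gives the time, the measured TCP pose, the force, the opening and the grip force at its end, in the units of the state.
- r.sense(): the state, without advancing time (a new reading comes with each control period).
- r.grab_frame(name): name is "scene" or "top"; returns a dict with "img" (384x512x3 uint8, blue, green, red), "z_map" (384x512 float32, mm along the optical axis (not along the pixel's ray), 0 where there is no reading), "fx", "fy", "cx", "cy" (pixels), "eye" and "rotation" of the camera in the world. Camera axes: x right, y up, looking along -z (the intrinsics and any distortion apply to the point x, -y, -z); pixel columns grow to the right and rows downward; lengths in mm; the calibration is good to about 2 mm. A picture is of the moment at which its call begins.
- r.sign_off(): hands the job in; it is judged then, once.
The state is a dict: "clock": time; "qpos": joint angles; "qvel": joint speeds; "joint_efforts": joint torques, N m; "eef_pos": TCP position; "tcp_rot": TCP orientation; "contact_force": force on the tool from outside, world axes, zero at the start; "wrist_torque": the same for the moment, N m; "opening": opening from 0.0 (shut) to 1.0 (fully open); "grasp_force": force on a finger pad.
Only numpy, scipy, OpenCV 4.12 (cv2) and the standard library are available. Lean on these libraries where they do the work, as an engineer would, in place of code of your own. Each camera call takes 0.05 s, during which the arm holds its last target. There are 200 camera calls.

TASK

The four motors standing in a row in the test rack are done: move them one by one to the storage rack and stand each upright, shaft up, in the blue holder whose pocket is made for it (large round motor in the large round pocket, small round in the small round, square stepper in the square, servo in the oblong one). Set each down on the pocket's floor rather than dropping or tipping it, and leave the screwdriver and the wrench that lie between the racks where they are.

Things in the scene. Friction and masses are not known exactly. Their poses are not given: they have to be found in the camera images.
- gearmotor_large: Large round gear motor, steel, black rear cap: 37 mm in diameter (its lower 31 mm: 35 mm), body 55 mm tall, shaft 7 mm off centre reaching 74 mm; 0.2 kg. Origin: centre of its underside, z up. Stands shaft up in a random bay of the test rack, turned up to 0.3 rad. Bays: 72 mm apart in a row, floor 11 mm above the bench, 67 (row) by 98 mm, between fences 10 mm high. Beyond one row end: 50 mm high driver box.
- gearmotor_small: Small round gear motor, steel, black rear cap: 25 mm in diameter (its lower 30 mm: 23 mm), body 52 mm tall, central shaft reaching 66 mm; 0.1 kg. Origin: centre of its underside, z up. Stands shaft up in a random bay of the test rack, turned up to 0.3 rad. Bay as for the large gear motor.
- stepper: Square stepper motor, black with aluminium end caps: 28 by 28 mm, body 46 mm tall, central shaft reaching 64 mm; 0.14 kg. Origin: centre of its underside, z up. x and y are square to its sides. Stands shaft up in a random bay of the test rack, turned up to 0.3 rad. Bay as for the large gear motor.
- servo: Hobby servo, black plastic: 40 (own x) by 20 (own y) mm, 38 mm tall, with a flange 54 by 20 mm at 27 to 30 mm height and a brass spline on top, 10 mm along +x, reaching 44 mm; 0.06 kg. Origin: centre of its underside, z up. Stands shaft up in a random bay of the test rack, turned up to 0.3 rad. Bay as for the large gear motor.
- pocket_round_large: Blue printed holder block, 70 (own x) by 74 by 14 mm, one of four 72 mm apart in a row (along own x, random order) on the storage rack. Origin: centre of its underside, 23 mm above the bench. Pocket centred on it: floor 4 mm, rim 14 mm above the origin. This one: large round pocket, 51 mm in diameter, for the large gear motor.
- pocket_round_small: Blue printed holder block, 70 (own x) by 74 by 14 mm, one of four 72 mm apart in a row (along own x, random order) on the storage rack. Origin: centre of its underside, 23 mm above the bench. Pocket centred on it: floor 4 mm, rim 14 mm above the origin. This one: small round pocket, 39 mm in diameter, for the small gear motor.
- pocket_square: Blue printed holder block, 70 (own x) by 74 by 14 mm, one of four 72 mm apart in a row (along own x, random order) on the storage rack. Origin: centre of its underside, 23 mm above the bench. Pocket centred on it: floor 4 mm, rim 14 mm above the origin. This one: square pocket, 42 by 42 mm along own x and y, for the stepper.
- pocket_oblong: Blue printed holder block, 70 (own x) by 74 by 14 mm, one of four 72 mm apart in a row (along own x, random order) on the storage rack. Origin: centre of its underside, 23 mm above the bench. Pocket centred on it: floor 4 mm, rim 14 mm above the origin. This one: oblong pocket, 54 (own x) by 34 mm (own y), for the servo.
- screwdriver: Bystander, lying between the two racks: black-handled screwdriver 170 mm long, 26 mm thick, along its own x with the handle at -x. Origin: middle of its length, on the mat (3 mm above the bench).
- wrench: Bystander, lying between the two racks, farther from the robot: flat steel wrench 130 mm long, 38 mm wide at the jaw, 8 mm thick, along its own x. Origin: middle of its length, on the mat (3 mm above the bench).
There are look-alikes about, which are no part of the job. What is shaped like the stepper but orange, purple or turquoise is not meant.

How it is judged (in metres and radians):
At the end, for the whole second after the job is handed in: Each of the four motors stands in its own pocket: within 12 mm of the pocket's centre seen from above, its underside no more than 3 mm above the pocket floor, upright within 0.12 rad, at rest (below 0.02 m/s and 0.2 rad/s) (horizontal distance between gearmotor_large and pocket_round_large below 0.012 m and z of gearmotor_large in the frame of pocket_round_large between 0 and 0.007 m and angle between each of gearmotor_large, gearmotor_small, stepper, servo's own z axis and vertical below 0.12 rad and linear speed of each of gearmotor_large, gearmotor_small, stepper, servo below 0.02 m/s and angular speed of each of gearmotor_large, gearmotor_small, stepper, servo below 0.2 rad/s and horizontal distance between gearmotor_small and pocket_round_small below 0.012 m and z of gearmotor_small in the frame of pocket_round_small between 0 and 0.007 m and horizontal distance between stepper and pocket_square below 0.012 m and z of stepper in the frame of pocket_square between 0 and 0.007 m and horizontal distance between servo and pocket_oblong below 0.012 m and z of servo in the frame of pocket_oblong between 0 and 0.007 m); the robot touches nothing.
It fails at once if a motor is dropped: it is in the air, touching nothing, with its underside more than 25 mm above the pocket floors ((contact force between gearmotor_large and anything else below 0.005 N and height (world z) of gearmotor_large above 0.052 m) or (contact force between gearmotor_small and anything else below 0.005 N and height (world z) of gearmotor_small above 0.052 m) or (contact force between stepper and anything else below 0.005 N and height (world z) of stepper above 0.052 m) or (contact force between servo and anything else below 0.005 N and height (world z) of servo above 0.052 m)).
It fails at once if a motor is tipped over (more than 60 degrees from upright) (angle between any of gearmotor_large, gearmotor_small, stepper, servo's own z axis and vertical above 1.05 rad).
It fails at once if the screwdriver or the wrench between the racks is shifted by more than 30 mm (distance of any of screwdriver, wrench from where it was at the start of the episode above 0.03 m).
It also fails if it takes over 128 s, if anything falls off the work surface, if the arm or the gripper's body presses on something with over 40 N, if the wrist force passes 120 N, or if a joint passes its speed limit or range.

## Working session

There is one attempt and no reset: what is moved stays moved. The work goes in short steps, Python scripts to look and compute and a tool call to move; the robot and the scene stay as the last step left them, time stands still between calls to the robot, and variables do not carry over. Pictures are saved under pics/ and viewed, at most 14 in all, crops included, and the job is handed in when it is done.

Besides the shell and the picture viewer there is one more tool, called after "Request:" in YAML: its name, and indented under it one key for each argument. apply_moves: Moves the arm, as the interface text tells. Its arguments: {"type":"object","properties":{"deltas":{"type":"array"},"grip_force":{"type":"number"}},"required":["deltas"]}

```bash
mkdir -p pics; ls
python3 - <<'E'
from rig import r
import cv2,numpy as np,pickle
print(r.sense())
for n in ["scene","top"]:
    f=r.grab_frame(n); pickle.dump(f,open(f"{n}0.pkl","wb"))
    cv2.imwrite(f"pics/{n}0.png",cv2.resize(f["img"],None,fx=1.56,fy=1.56,interpolation=cv2.INTER_CUBIC))
    print(n,{k:v for k,v in f.items() if k not in("img","z_map")})
E
```

```text
pics
{'clock': 0.0, 'qpos': array([-1.21739535e+00,  3.53652842e-01,  1.63413777e+00, -2.70480828e-06,
        1.15520768e+00, -2.39097881e-03]), 'qvel': array([ 0.0020383 ,  0.00020149, -0.00140122,  0.00152923,  0.00029647,
       -0.00080057]), 'joint_efforts': array([ 1.78733728e-03, -6.05249119e+01, -3.42067945e+01,  1.14240804e-04,
        9.32550902e-03, -1.88357788e-06]), 'eef_pos': array([ 217.63069848, -585.63213341,  403.95702631]), 'tcp_rot': array([-3.14018701e+00, -8.87824622e-07,  3.55793049e-01]), 'contact_force': array([0.22318323, 0.54462999, 0.40831078]), 'wrist_torque': array([-0.02926938,  0.04613202, -0.01537983]), 'grasp_force': 0.0, 'opening': 0.9979308498353551}
scene {'fx': 423.6907645320016, 'fy': 423.6907645320016, 'cx': 256.24471431471557, 'cy': 190.14815934093022, 'eye': array([1130.06873062,  347.19529361,  965.96990472]), 'rotation': array([0.57614389, 0.0031538 , 1.79590597])}
top {'fx': 349.41568106982726, 'fy': 349.41568106982726, 'cx': 260.5832858867334, 'cy': 191.70745065548732, 'eye': array([388.17732628, 226.1601962 , 921.5864257 ]), 'rotation': array([ 1.99133212e-01,  4.80612341e-04, -1.56801911e+00])}
```

View pics/top0.png

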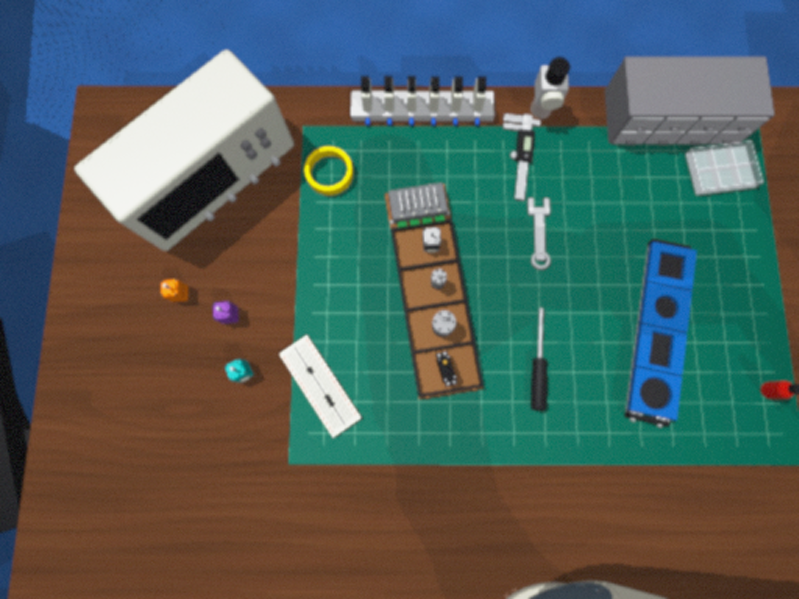

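View pics/scene0.png

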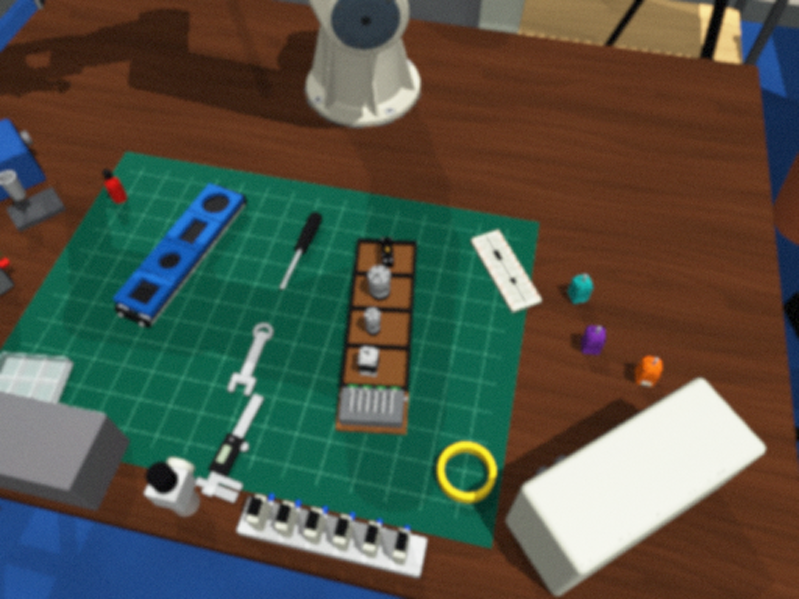

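The top view shows the test rack (column near x≈432) with, from far to near, stepper (432,238), small (438,278), large (444,322) and servo (446,368). The pockets from far to near are square (671,265), small round (667,307), oblong (661,349) and large round (655,392). The look-alikes at (174,290) orange, (225,312) purple and (238,370) turquoise are outside the rack, so the aluminium/black one at (432,238) is the stepper.

```bash
cat > h.py <<'E'
import numpy as np,cv2,pickle
from scipy.spatial.transform import Rotation as R
def cloud(f):
    z=f["z_map"]; v,u=np.mgrid[:z.shape[0],:z.shape[1]]
    p=np.stack([(u-f["cx"])/f["fx"]*z,-(v-f["cy"])/f["fy"]*z,-z],-1)
    w=p@R.from_euler("xyz",f["rotation"]).as_matrix().T+f["eye"]
    w[z==0]=np.nan; return w
def proj(f,P):
    c=(np.atleast_2d(P)-f["eye"])@R.from_euler("xyz",f["rotation"]).as_matrix()
    return np.stack([f["cx"]+f["fx"]*c[:,0]/-c[:,2],f["cy"]+f["fy"]*c[:,1]/c[:,2]],1)
E
python3 - <<'E'
from h import *
for n in ["top","scene"]:
    f=pickle.load(open(n+"0.pkl","rb")); w=cloud(f); img=f["img"]
    hsv=cv2.cvtColor(img,cv2.COLOR_BGR2HSV)
    blue=cv2.inRange(hsv,(100,120,60),(125,255,255))>0
    m=blue&(w[...,2]>28)&(w[...,2]<45)&(w[...,0]<800)&(w[...,1]<100)
    p=w[m]; p=p[np.abs(p[:,:2]-np.median(p[:,:2],0)).max(1)<250]
    print(n,"rack",len(p),np.median(p[:,2]),cv2.minAreaRect(p[:,:2].astype(np.float32)))
    # test rack
    q=w.reshape(-1,3); ok=(q[:,2]>32)&(q[:,2]<90)&(q[:,0]>150)&(q[:,0]<800)&(q[:,1]>50)&(q[:,1]<420)
    lab=np.zeros(len(q),np.uint8); lab[ok]=1
    k,L,s,c=cv2.connectedComponentsWithStats(lab.reshape(img.shape[:2]))
    for i in range(1,k):
        if s[i,4]<15: continue
        pp=w[L==i]; t=pp[pp[:,2]>np.percentile(pp[:,2],50)]
        print(s[i],c[i].round(),"med",np.median(pp,0).round(1),"max z",pp[:,2].max().round(1),[np.round(a,1) for a in cv2.minAreaRect(pp[:,:2].astype(np.float32))])
f=pickle.load(open("top0.pkl","rb"))
a=cv2.resize(f["img"][110:265,235:325],None,fx=3.8,fy=3.8,interpolation=cv2.INTER_CUBIC)
b=cv2.resize(f["img"][140:285,390:460],None,fx=3.8,fy=3.8,interpolation=cv2.INTER_CUBIC)
o=np.zeros((600,700,3),np.uint8); o[:a.shape[0],:a.shape[1]]=a; o[:b.shape[0],380:380+b.shape[1]]=b
cv2.imwrite("pics/crop1.png",o)
E
```

```text
top rack 2449 36.063764877550966 ((521.4969482421875, -194.71554565429688), (76.84097290039062, 286.7897644042969), 77.94039916992188)
[249 117  38  24 676] [267. 129.] med [738.9 209.   36.3] max z 50.0 [array([740.9, 209.2]), array([55.2, 95.6]), np.float64(9.4)]
[271 146  12  13 142] [276. 152.] med [667.3 187.5  56.5] max z 75.7 [array([670.9, 186.7]), array([28.2, 27.9]), np.float64(5.0)]
[276 172  10  12  96] [281. 178.] med [598.8 176.   61.7] max z 77.6 [array([600.9, 176.3]), array([24.1, 23.2]), np.float64(5.4)]
[277 199  15  16 188] [284. 206.] med [524.7 169.   65.2] max z 84.9 [array([525.4, 168.8]), array([34.7, 35.9]), np.float64(88.5)]
[279 225  14  23 180] [286. 236.] med [452.2 163.7  47.5] max z 56.2 [array([453.4, 164.2]), array([53.6, 19.8]), np.float64(18.0)]
scene rack 1932 36.83688849318844 ((517.9168701171875, -191.68031311035156), (79.01519775390625, 294.85430908203125), 78.00455474853516)
[244 152   9  17 122] [248. 160.] med [463.  168.   48.9] max z 56.3 [array([453.9, 166.3]), array([57. , 19.7]), np.float64(17.8)]
[236 171  15  19 220] [243. 179.] med [535.1 172.4  65.2] max z 86.6 [array([527.2, 170.1]), array([38.7, 35.5]), np.float64(29.9)]
[234 198  10  14 123] [239. 204.] med [607.4 179.3  61.4] max z 79.6 [array([602.3, 178.1]), array([24.1, 23.8]), np.float64(47.6)]
[230 222  13  17 180] [236. 230.] med [677.9 190.1  57.6] max z 77.0 [array([672.3, 188.5]), array([28.4, 28.5]), np.float64(3.9)]
[217 248  42  24 875] [238. 260.] med [744.3 211.4  38. ] max z 50.9 [array([741.9, 211.2]), array([55., 96.]), np.float64(9.2)]
```

View pics/crop1.png

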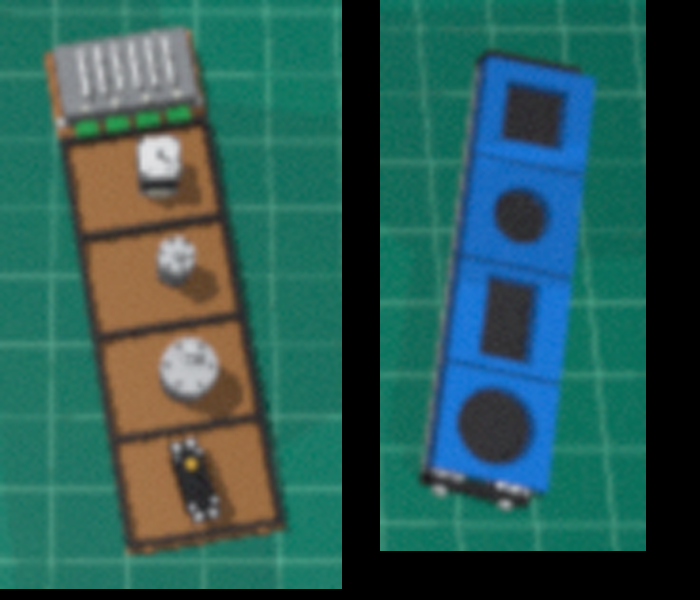

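The enlarged crop confirms it. The stepper is in the far bay at crop (158,165), with a white/aluminium cap and black body, and next to the green-edged driver box. The servo's brass spline at crop (192,462) points to the far end. The oblong pocket's long side runs along the row. Next I'll refine the pocket centres.

Run:
```python
from h import *
# ortho-rectify at rim plane z=37, 1 mm/px, find dark holes
x0,y0=360,-300
gx,gy=np.meshgrid(np.arange(x0,680),np.arange(y0,-90))
P=np.stack([gx.ravel(),gy.ravel(),np.full(gx.size,37.)],1)
for n in ["top","scene"]:
    f=pickle.load(open(n+"0.pkl","rb")); m=proj(f,P).astype(np.float32)
    o=cv2.remap(f["img"],m[:,0].reshape(gx.shape),m[:,1].reshape(gx.shape),cv2.INTER_CUBIC)
    hsv=cv2.cvtColor(o,cv2.COLOR_BGR2HSV)
    b=cv2.inRange(hsv,(98,150,90),(125,255,255))
    cs,hi=cv2.findContours(b,cv2.RETR_CCOMP,cv2.CHAIN_APPROX_NONE)
    for c,h in zip(cs,hi[0]):
        if cv2.contourArea(c)<500: continue
        (cx,cy),s,a=cv2.minAreaRect(c); print(n,"hole" if h[3]>=0 else "outer",round(cx+x0,1),round(cy+y0,1),np.round(s,1),round(a,1))
```

```text
top outer 520.9 -192.9 [ 79.4 291.3] 77.9
top hole 414.8 -169.7 [46.7 46. ] 45.0
top hole 485.3 -184.7 [30.7 52.1] 78.2
top hole 555.0 -199.5 [36. 33.] 0.0
top hole 625.4 -214.7 [38.8 39.7] 78.2
scene outer 520.8 -191.0 [ 84.6 294.2] 77.8
scene hole 416.5 -169.0 [40.2 45.2] 26.6
scene hole 486.9 -184.4 [28.2 49. ] 78.7
scene hole 557.3 -198.7 [30.4 33.9] 45.0
scene hole 627.1 -214.4 [36.9 38.9] 77.5
```

```bash
cat > go.py <<'E'
import sys,numpy as np
from rig import r
# usage: go.py x y z yaw : residual in tool axes (turn first, then shift), cm / rad
t=list(map(float,sys.argv[1:])); s=r.sense(); p=s["eef_pos"]; a=s["tcp_rot"][2]
dy=-(t[3]-a); c,n=np.cos(t[3]),np.sin(t[3]); d=np.array(t[:3])-p
print("t",round(s["clock"],2),"pos",p.round(1),"rpy",s["tcp_rot"].round(3),"open",round(s["opening"],3),"grasp",round(s["grasp_force"],1))
print("yaw",round(dy,3),"shift cm",np.round([c*d[0]+n*d[1],n*d[0]-c*d[1],-d[2]],2)/10)
E
python3 go.py 671.6 187.6 320 0.078
```

```text
t 0.1 pos [ 217.6 -585.7  404. ] rpy [-3.14  -0.     0.356] open 0.997 grasp 0.0
yaw 0.278 shift cm [ 51.283 -73.554   8.402]
```

Request:
apply_moves:
  deltas:
    - {"claw": -1,"delta_pos": [0,0,0],"yaw": 0.139}
    - {"claw": -1,"delta_pos": [0,0,0],"yaw": 0.139}
    - {"claw": -1,"delta_pos": [1,-1.5,0],"yaw": 0}
    - {"claw": -1,"delta_pos": [2.6,-3.7,0],"yaw": 0}
    - {"claw": -1,"delta_pos": [2.6,-3.7,0],"yaw": 0}
    - {"claw": -1,"delta_pos": [2.6,-3.7,0],"yaw": 0}
    - {"claw": -1,"delta_pos": [2.6,-3.7,0],"yaw": 0}
    - {"claw": -1,"delta_pos": [2.6,-3.7,0],"yaw": 0}
  grip_force: 40

```text
clock: 1.1
eef_pos: [342.3, -373.2, 404.6]
tcp_rot: [-3.141, -0.0, 0.082]
contact_force: [0.2, -1.1, 0.3]
opening: 0.997
grasp_force: 0.0
```

Request:
apply_moves:
  deltas:
    - {"claw": -1,"delta_pos": [2.6,-3.7,0],"yaw": 0}
    - {"claw": -1,"delta_pos": [2.6,-3.7,0],"yaw": 0}
    - {"claw": -1,"delta_pos": [2.6,-3.7,0],"yaw": 0}
    - {"claw": -1,"delta_pos": [2.6,-3.7,0],"yaw": 0}
    - {"claw": -1,"delta_pos": [2.6,-3.7,0],"yaw": 0}
    - {"claw": -1,"delta_pos": [2.6,-3.7,0],"yaw": 0}
    - {"claw": -1,"delta_pos": [2.6,-3.7,0],"yaw": 0}
    - {"claw": -1,"delta_pos": [2.6,-3.7,0],"yaw": 0}

```text
clock: 2.1
eef_pos: [526.0, -62.0, 404.6]
tcp_rot: [-3.141, 0.0, 0.082]
contact_force: [1.6, -1.5, 0.4]
opening: 1.002
grasp_force: 0.0
```

```bash
python3 go.py 671.6 187.6 320 0.078
```

```text
t 2.1 pos [526.  -62.  404.6] rpy [-3.141  0.     0.082] open 1.002 grasp 0.0
yaw 0.004 shift cm [ 16.461 -23.752   8.46 ]
```

Request:
apply_moves:
  deltas:
    - {"claw": -1,"delta_pos": [3,-4.3,1.4],"yaw": 0}
    - {"claw": -1,"delta_pos": [3,-4.3,1.4],"yaw": 0}
    - {"claw": -1,"delta_pos": [3,-4.3,1.4],"yaw": 0}
    - {"claw": -1,"delta_pos": [3,-4.3,1.4],"yaw": 0}
    - {"claw": -1,"delta_pos": [2,-3,1.4],"yaw": 0}
    - {"claw": -1,"delta_pos": [1,-1.5,1.4],"yaw": 0}
    - {"claw": -1,"delta_pos": [0,0,0],"yaw": 0}
    - {"claw": -1,"delta_pos": [0,0,0],"yaw": 0}

```text
clock: 3.1
eef_pos: [658.2, 162.8, 320.9]
tcp_rot: [3.141, 0.001, 0.078]
contact_force: [0.5, 0.2, -0.8]
opening: 1.0
grasp_force: 0.0
```

```bash
python3 go.py 671.6 187.6 198 0.078
```

```text
t 3.1 pos [658.2 162.8 320.9] rpy [3.141e+00 1.000e-03 7.800e-02] open 1.0 grasp 0.0
yaw 0.0 shift cm [ 1.525 -2.366 12.293]
```

Request:
apply_moves:
  deltas:
    - {"claw": -1,"delta_pos": [1.5,-2.4,2],"yaw": 0}
    - {"claw": -1,"delta_pos": [0,0,3],"yaw": 0}
    - {"claw": -1,"delta_pos": [0,0,2],"yaw": 0}
    - {"claw": -1,"delta_pos": [0,0,0],"yaw": 0}
    - {"claw": -1,"delta_pos": [0,0,0],"yaw": 0}

```text
clock: 3.72
eef_pos: [672.3, 188.3, 251.9]
tcp_rot: [-3.141, -0.001, 0.077]
contact_force: [0.4, 0.5, -0.1]
opening: 0.996
grasp_force: 0.0
```

```bash
python3 go.py 671.6 187.6 198 0.078
python3 - <<'E'
from h import *
from rig import r
f=r.grab_frame("scene")
cv2.imwrite("pics/s1.png",cv2.resize(f["img"][120:270,170:340],None,fx=3.5,fy=3.5,interpolation=cv2.INTER_CUBIC))
E
```

```text
t 3.73 pos [672.3 188.3 251.9] rpy [-3.141e+00 -1.000e-03  7.700e-02] open 0.996 grasp 0.0
yaw -0.001 shift cm [-0.072  0.067  5.386]
```

View pics/s1.png

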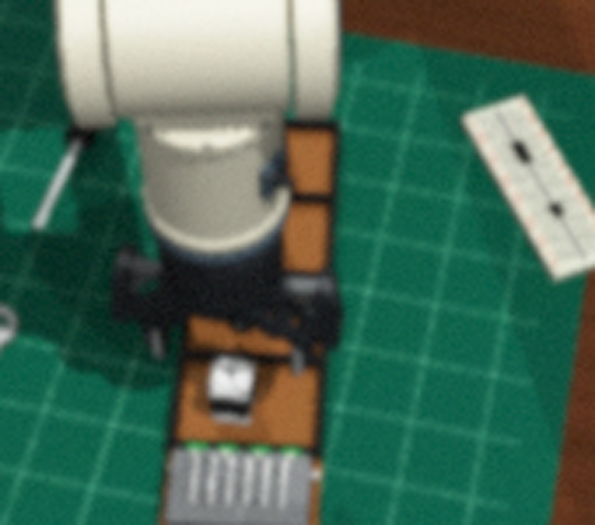

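The gripper straddles the stepper: fingertips at crop (157,350) and (297,365), stepper below and between at (232,385). Descending and gripping.

Request:
apply_moves:
  deltas:
    - {"claw": -1,"delta_pos": [0,0,1.8],"yaw": 0}
    - {"claw": -1,"delta_pos": [0,0,1.8],"yaw": 0}
    - {"claw": -1,"delta_pos": [0,0,1.8],"yaw": 0}
    - {"claw": -0.3,"delta_pos": [0,0,0],"yaw": 0}
    - {"claw": -0.1,"delta_pos": [0,0,0],"yaw": 0}
    - {"claw": 0.1,"delta_pos": [0,0,0],"yaw": 0}
    - {"claw": 0.25,"delta_pos": [0,0,0],"yaw": 0}
    - {"claw": 0.4,"delta_pos": [0,0,0],"yaw": 0}

```text
clock: 4.78
eef_pos: [672.3, 188.8, 197.5]
tcp_rot: [-3.141, -0.001, 0.078]
contact_force: [-0.4, -0.8, 3.6]
opening: 0.321
grasp_force: 40.1
```

Request:
apply_moves:
  deltas:
    - {"claw": 1,"delta_pos": [0,0,0],"yaw": 0}
    - {"claw": 1,"delta_pos": [0,0,0],"yaw": 0}
    - {"claw": 1,"delta_pos": [0,0,0],"yaw": 0}
    - {"claw": 1,"delta_pos": [0,0,0],"yaw": 0}

```text
clock: 5.28
eef_pos: [672.3, 188.7, 197.5]
tcp_rot: [-3.142, -0.001, 0.078]
contact_force: [0.3, -2.6, 5.7]
opening: 0.326
grasp_force: 40.2
```

```bash
python3 go.py 625.6 -217.1 285 -0.211
```

```text
t 5.28 pos [672.3 188.7 197.5] rpy [-3.142e+00 -1.000e-03  7.800e-02] open 0.326 grasp 40.2
yaw 0.289 shift cm [ 3.938 40.661 -8.751]
```

Request:
apply_moves:
  deltas:
    - {"claw": 1,"delta_pos": [0,0,-1],"yaw": 0}
    - {"claw": 1,"delta_pos": [0,0,-2.5],"yaw": 0}
    - {"claw": 1,"delta_pos": [0,0,-3],"yaw": 0}
    - {"claw": 1,"delta_pos": [0,0,-2.2],"yaw": 0.1}
    - {"claw": 1,"delta_pos": [0,0,0],"yaw": 0.1}
    - {"claw": 1,"delta_pos": [0,0,0],"yaw": 0.089}
    - {"claw": 1,"delta_pos": [0.2,2,0],"yaw": 0}
    - {"claw": 1,"delta_pos": [0.3,3.5,0],"yaw": 0}

```text
clock: 6.28
eef_pos: [664.8, 133.4, 283.6]
tcp_rot: [3.141, 0.0, -0.208]
contact_force: [0.7, -0.6, -2.1]
opening: 0.32
grasp_force: 39.7
```

Request:
apply_moves:
  deltas:
    - {"claw": 1,"delta_pos": [0.4,4,0],"yaw": 0}
    - {"claw": 1,"delta_pos": [0.4,4,0],"yaw": 0}
    - {"claw": 1,"delta_pos": [0.4,4,0],"yaw": 0}
    - {"claw": 1,"delta_pos": [0.4,4,0],"yaw": 0}
    - {"claw": 1,"delta_pos": [0.4,4,0],"yaw": 0}
    - {"claw": 1,"delta_pos": [0.4,4,0],"yaw": 0}
    - {"claw": 1,"delta_pos": [0.4,4,0],"yaw": 0}
    - {"claw": 1,"delta_pos": [0.4,4,0],"yaw": 0}

```text
clock: 7.28
eef_pos: [628.4, -187.7, 283.7]
tcp_rot: [3.142, 0.001, -0.21]
contact_force: [0.2, -0.6, -1.7]
opening: 0.32
grasp_force: 39.7
```

Request:
apply_moves:
  deltas:
    - {"claw": 1,"delta_pos": [0.3,2,0],"yaw": 0}
    - {"claw": 1,"delta_pos": [0,1,0],"yaw": 0}
    - {"claw": 1,"delta_pos": [0,0,0],"yaw": 0}
    - {"claw": 1,"delta_pos": [0,0,0],"yaw": 0}

```text
clock: 7.78
eef_pos: [626.2, -214.6, 283.6]
tcp_rot: [-3.141, 0.0, -0.21]
contact_force: [-0.0, 0.3, -2.4]
opening: 0.327
grasp_force: 39.8
```

```bash
python3 go.py 625.6 -217.1 214 -0.211
```

```text
t 7.78 pos [ 626.2 -214.6  283.6] rpy [-3.141  0.    -0.21 ] open 0.327 grasp 39.8
yaw 0.001 shift cm [-5.000e-03  2.600e-01  6.961e+00]
```

Request:
apply_moves:
  deltas:
    - {"claw": 1,"delta_pos": [0,0.26,1.5],"yaw": 0}
    - {"claw": 1,"delta_pos": [0,0,2],"yaw": 0}
    - {"claw": 1,"delta_pos": [0,0,1.5],"yaw": 0}
    - {"claw": 1,"delta_pos": [0,0,0],"yaw": 0}

```text
clock: 8.28
eef_pos: [624.8, -217.8, 231.3]
tcp_rot: [-3.141, 0.004, -0.211]
contact_force: [-0.4, -0.7, -2.4]
opening: 0.323
grasp_force: 39.7
```

```bash
python3 go.py 625.6 -217.1 214 -0.211
python3 - <<'E'
from h import *
from rig import r
o=[]
f=r.grab_frame("scene"); a=cv2.resize(f["img"][100:220,60:180],(480,480),interpolation=cv2.INTER_CUBIC)
cv2.imwrite("pics/s2.png",a)
E
```

```text
t 8.28 pos [ 624.8 -217.8  231.3] rpy [-3.141  0.004 -0.211] open 0.323 grasp 39.7
yaw -0.0 shift cm [ 0.067 -0.082  1.733]
```

View pics/s2.png

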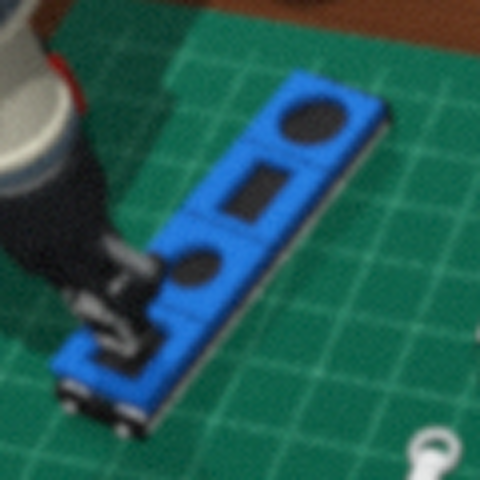

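The stepper, held between the fingers at crop (130,335), is over the square pocket. Lowering.

Request:
apply_moves:
  deltas:
    - {"claw": 1,"delta_pos": [0,0,0.8],"yaw": 0}
    - {"claw": 1,"delta_pos": [0,0,0.6],"yaw": 0}
    - {"claw": 1,"delta_pos": [0,0,0.3],"yaw": 0}
    - {"claw": 1,"delta_pos": [0,0,0],"yaw": 0}
    - {"claw": 1,"delta_pos": [0,0,0],"yaw": 0}

```text
clock: 8.95
eef_pos: [625.6, -218.2, 216.9]
tcp_rot: [3.142, -0.0, -0.211]
contact_force: [-0.4, 0.1, -1.6]
opening: 0.324
grasp_force: 39.7
```

```bash
python3 go.py 625.6 -217.1 213.5 -0.211
```

```text
t 8.95 pos [ 625.6 -218.2  216.9] rpy [ 3.142 -0.    -0.211] open 0.324 grasp 39.7
yaw -0.0 shift cm [-0.026 -0.107  0.339]
```

Request:
apply_moves:
  deltas:
    - {"claw": 1,"delta_pos": [0,0,0.15],"yaw": 0}
    - {"claw": 1,"delta_pos": [0,0,0.15],"yaw": 0}
    - {"claw": 1,"delta_pos": [0,0,0],"yaw": 0}
    - {"claw": 1,"delta_pos": [0,0,0],"yaw": 0}

```text
clock: 9.45
eef_pos: [625.5, -218.2, 213.7]
tcp_rot: [-3.142, 0.0, -0.211]
contact_force: [0.5, -0.1, -2.1]
opening: 0.324
grasp_force: 39.8
```

Request:
apply_moves:
  deltas:
    - {"claw": 1,"delta_pos": [0,0,0.07],"yaw": 0}
    - {"claw": 1,"delta_pos": [0,0,0.0],"yaw": 0}
    - {"claw": 1,"delta_pos": [0,0,0.0],"yaw": 0}

```text
clock: 9.82
eef_pos: [625.6, -218.2, 213.5]
tcp_rot: [3.142, -0.0, -0.211]
contact_force: [-2.6, 2.2, 5.5]
opening: 0.319
grasp_force: 40.5
```

Request:
apply_moves:
  deltas:
    - {"claw": 0.25,"delta_pos": [0,0,0],"yaw": 0}
    - {"claw": 0.1,"delta_pos": [0,0,0],"yaw": 0}
    - {"claw": -0.3,"delta_pos": [0,0,0],"yaw": 0}
    - {"claw": -1,"delta_pos": [0,0,0],"yaw": 0}
    - {"claw": -1,"delta_pos": [0,0,0],"yaw": 0}
    - {"claw": -1,"delta_pos": [0,0,-1.5],"yaw": 0}
    - {"claw": -1,"delta_pos": [0,0,-4],"yaw": 0}
    - {"claw": -1,"delta_pos": [0,0,-4],"yaw": 0}

```text
clock: 10.82
eef_pos: [625.5, -218.1, 309.8]
tcp_rot: [3.142, -0.0, -0.211]
contact_force: [1.2, -0.3, 0.8]
opening: 1.003
grasp_force: 0.0
```

```bash
python3 go.py 601.6 177.2 300 0.16
```

```text
t 10.82 pos [ 625.5 -218.1  309.8] rpy [ 3.142 -0.    -0.211] open 1.003 grasp 0.0
yaw -0.371 shift cm [  3.938 -39.407   0.985]
```

Request:
apply_moves:
  deltas:
    - {"claw": -1,"delta_pos": [0,0,0],"yaw": -0.125}
    - {"claw": -1,"delta_pos": [0,0,0],"yaw": -0.125}
    - {"claw": -1,"delta_pos": [0,0,0],"yaw": -0.121}
    - {"claw": -1,"delta_pos": [0.2,-2.5,0],"yaw": 0}
    - {"claw": -1,"delta_pos": [0.5,-5,0],"yaw": 0}
    - {"claw": -1,"delta_pos": [0.5,-5,0],"yaw": 0}
    - {"claw": -1,"delta_pos": [0.5,-5,0],"yaw": 0}
    - {"claw": -1,"delta_pos": [0.5,-5,0],"yaw": 0}

```text
clock: 11.82
eef_pos: [610.8, 10.1, 308.8]
tcp_rot: [-3.141, -0.001, 0.158]
contact_force: [-0.0, -0.1, 0.7]
opening: 1.001
grasp_force: 0.0
```

Request:
apply_moves:
  deltas:
    - {"claw": -1,"delta_pos": [0.5,-5,0],"yaw": 0}
    - {"claw": -1,"delta_pos": [0.5,-5,0],"yaw": 0}
    - {"claw": -1,"delta_pos": [0.5,-4.5,0],"yaw": 0}
    - {"claw": -1,"delta_pos": [0.2,-2.4,0],"yaw": 0}
    - {"claw": -1,"delta_pos": [0,0,0],"yaw": 0}
    - {"claw": -1,"delta_pos": [0,0,0],"yaw": 0}

```text
clock: 12.58
eef_pos: [600.9, 177.1, 308.3]
tcp_rot: [3.141, -0.0, 0.159]
contact_force: [-1.2, -0.2, -0.8]
opening: 1.0
grasp_force: 0.0
```

```bash
python3 go.py 601.6 177.2 206 0.16
```

```text
t 12.57 pos [600.9 177.1 308.3] rpy [ 3.141 -0.     0.159] open 1.0 grasp 0.0
yaw -0.001 shift cm [6.6000e-02 2.0000e-03 1.0231e+01]
```

Request:
apply_moves:
  deltas:
    - {"claw": -1,"delta_pos": [0.07,0,2.2],"yaw": 0}
    - {"claw": -1,"delta_pos": [0,0,3],"yaw": 0}
    - {"claw": -1,"delta_pos": [0,0,3],"yaw": 0}
    - {"claw": -1,"delta_pos": [0,0,2],"yaw": 0}
    - {"claw": -0.3,"delta_pos": [0,0,0],"yaw": 0}
    - {"claw": 0.0,"delta_pos": [0,0,0],"yaw": 0}
    - {"claw": 0.2,"delta_pos": [0,0,0],"yaw": 0}
    - {"claw": 0.35,"delta_pos": [0,0,0],"yaw": 0}

```text
clock: 13.58
eef_pos: [602.3, 177.3, 206.9]
tcp_rot: [-3.141, -0.001, 0.16]
contact_force: [0.6, -0.6, 0.7]
opening: 0.325
grasp_force: 0.2
```

Request:
apply_moves:
  deltas:
    - {"claw": 0.45,"delta_pos": [0,0,0],"yaw": 0}
    - {"claw": 1,"delta_pos": [0,0,0],"yaw": 0}
    - {"claw": 1,"delta_pos": [0,0,0],"yaw": 0}
    - {"claw": 1,"delta_pos": [0,0,0],"yaw": 0}

```text
clock: 14.08
eef_pos: [602.5, 177.2, 206.8]
tcp_rot: [-3.142, -0.001, 0.16]
contact_force: [-0.3, -1.2, 7.0]
opening: 0.279
grasp_force: 38.8
```

```bash
python3 go.py 555.2 -202 290 -0.211
```

```text
t 14.07 pos [602.5 177.2 206.8] rpy [-3.142e+00 -1.000e-03  1.600e-01] open 0.279 grasp 38.8
yaw 0.371 shift cm [ 3.321 38.069 -8.319]
```

Request:
apply_moves:
  deltas:
    - {"claw": 1,"delta_pos": [0,0,-1],"yaw": 0}
    - {"claw": 1,"delta_pos": [0,0,-2.5],"yaw": 0}
    - {"claw": 1,"delta_pos": [0,0,-3],"yaw": 0}
    - {"claw": 1,"delta_pos": [0,0,-1.8],"yaw": 0.1}
    - {"claw": 1,"delta_pos": [0,0,0],"yaw": 0.1}
    - {"claw": 1,"delta_pos": [0,0,0],"yaw": 0.1}
    - {"claw": 1,"delta_pos": [0.1,1,0],"yaw": 0.071}
    - {"claw": 1,"delta_pos": [0.2,3,0],"yaw": 0}

```text
clock: 15.08
eef_pos: [597.3, 137.9, 289.4]
tcp_rot: [-3.141, -0.0, -0.211]
contact_force: [0.0, -0.8, -0.8]
opening: 0.277
grasp_force: 39.3
```

Request:
apply_moves:
  deltas:
    - {"claw": 1,"delta_pos": [0.4,4,0],"yaw": 0}
    - {"claw": 1,"delta_pos": [0.4,4,0],"yaw": 0}
    - {"claw": 1,"delta_pos": [0.4,4,0],"yaw": 0}
    - {"claw": 1,"delta_pos": [0.4,4,0],"yaw": 0}
    - {"claw": 1,"delta_pos": [0.4,4,0],"yaw": 0}
    - {"claw": 1,"delta_pos": [0.4,4,0],"yaw": 0}
    - {"claw": 1,"delta_pos": [0.3,4,0],"yaw": 0}
    - {"claw": 1,"delta_pos": [0.3,3,0],"yaw": 0}

```text
clock: 16.08
eef_pos: [561.2, -173.5, 289.4]
tcp_rot: [-3.142, 0.0, -0.212]
contact_force: [0.2, -0.2, -1.3]
opening: 0.282
grasp_force: 39.3
```

Request:
apply_moves:
  deltas:
    - {"claw": 1,"delta_pos": [0,2,0],"yaw": 0}
    - {"claw": 1,"delta_pos": [0,1,0],"yaw": 0}
    - {"claw": 1,"delta_pos": [0,0,0],"yaw": 0}
    - {"claw": 1,"delta_pos": [0,0,0],"yaw": 0}

```text
clock: 16.58
eef_pos: [555.5, -200.6, 289.0]
tcp_rot: [-3.141, 0.0, -0.211]
contact_force: [0.3, 0.3, -0.3]
opening: 0.281
grasp_force: 39.3
```

```bash
python3 go.py 555.2 -202 223.5 -0.211
python3 - <<'E'
from h import *
from rig import r
f=r.grab_frame("scene"); a=cv2.resize(f["img"][90:220,60:200],(560,520),interpolation=cv2.INTER_CUBIC)
cv2.imwrite("pics/s3.png",a)
E
```

```text
t 16.57 pos [ 555.5 -200.6  289. ] rpy [-3.141  0.    -0.211] open 0.281 grasp 39.3
yaw 0.0 shift cm [1.000e-03 1.430e-01 6.545e+00]
```

View pics/s3.png

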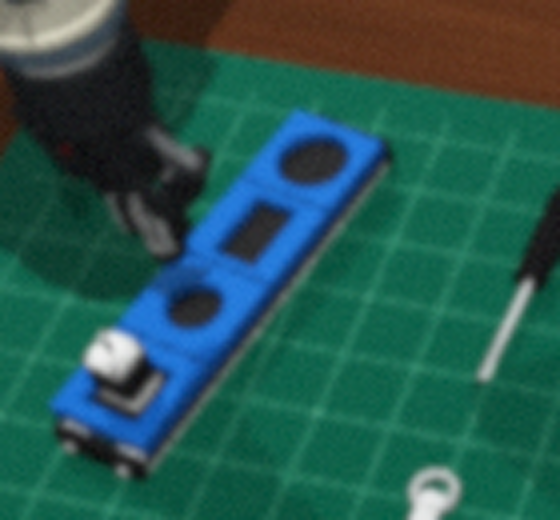

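The stepper stands upright in the square pocket at crop (120,370). The small motor hangs from the fingers near (165,235). Lowering it.

Request:
apply_moves:
  deltas:
    - {"claw": 1,"delta_pos": [0,0.14,1.5],"yaw": 0}
    - {"claw": 1,"delta_pos": [0,0,2],"yaw": 0}
    - {"claw": 1,"delta_pos": [0,0,1.7],"yaw": 0}
    - {"claw": 1,"delta_pos": [0,0,0.8],"yaw": 0}
    - {"claw": 1,"delta_pos": [0,0,0.4],"yaw": 0}
    - {"claw": 1,"delta_pos": [0,0,0],"yaw": 0}
    - {"claw": 1,"delta_pos": [0,0,0],"yaw": 0}

```text
clock: 17.5
eef_pos: [555.3, -202.9, 225.5]
tcp_rot: [3.141, -0.001, -0.211]
contact_force: [0.5, 0.1, -0.5]
opening: 0.283
grasp_force: 39.3
```

```bash
python3 go.py 555.2 -202 222.8 -0.211
```

```text
t 17.5 pos [ 555.3 -202.9  225.5] rpy [ 3.141e+00 -1.000e-03 -2.110e-01] open 0.283 grasp 39.3
yaw -0.0 shift cm [-0.029 -0.081  0.271]
```

Request:
apply_moves:
  deltas:
    - {"claw": 1,"delta_pos": [0,0,0.13],"yaw": 0}
    - {"claw": 1,"delta_pos": [0,0,0.13],"yaw": 0}
    - {"claw": 1,"delta_pos": [0,0,0],"yaw": 0}
    - {"claw": 1,"delta_pos": [0,0,0],"yaw": 0}

```text
clock: 18.0
eef_pos: [555.3, -202.8, 222.8]
tcp_rot: [3.141, -0.001, -0.211]
contact_force: [-0.2, 0.7, 4.9]
opening: 0.277
grasp_force: 39.7
```

Contact confirmed; releasing and heading for the servo.

Request:
apply_moves:
  deltas:
    - {"claw": 0.35,"delta_pos": [0,0,0],"yaw": 0}
    - {"claw": 0.2,"delta_pos": [0,0,0],"yaw": 0}
    - {"claw": -0.3,"delta_pos": [0,0,0],"yaw": 0}
    - {"claw": -1,"delta_pos": [0,0,0],"yaw": 0}
    - {"claw": -1,"delta_pos": [0,0,0],"yaw": 0}
    - {"claw": -1,"delta_pos": [0,0,-1.5],"yaw": 0}
    - {"claw": -1,"delta_pos": [0,0,-4],"yaw": 0}
    - {"claw": -1,"delta_pos": [0,0,-3],"yaw": 0}

```text
clock: 19.0
eef_pos: [555.3, -202.8, 309.8]
tcp_rot: [3.141, -0.001, -0.211]
contact_force: [-0.2, -0.3, 0.1]
opening: 0.998
grasp_force: 0.0
```

```bash
python3 go.py 453.7 165.2 300 0.313
```

```text
t 19.0 pos [ 555.3 -202.8  309.8] rpy [ 3.141e+00 -1.000e-03 -2.110e-01] open 0.998 grasp 0.0
yaw -0.524 shift cm [  1.666 -38.144   0.978]
```

Request:
apply_moves:
  deltas:
    - {"claw": -1,"delta_pos": [0,0,0],"yaw": -0.131}
    - {"claw": -1,"delta_pos": [0,0,0],"yaw": -0.131}
    - {"claw": -1,"delta_pos": [0,0,0],"yaw": -0.131}
    - {"claw": -1,"delta_pos": [0,0,0],"yaw": -0.131}
    - {"claw": -1,"delta_pos": [0.1,-2.5,0],"yaw": 0}
    - {"claw": -1,"delta_pos": [0.2,-4.5,0],"yaw": 0}
    - {"claw": -1,"delta_pos": [0.2,-4.5,0],"yaw": 0}
    - {"claw": -1,"delta_pos": [0.2,-4.5,0],"yaw": 0}

```text
clock: 20.0
eef_pos: [511.3, -46.2, 308.0]
tcp_rot: [-3.141, -0.0, 0.31]
contact_force: [0.9, -0.4, -0.3]
opening: 1.001
grasp_force: 0.0
```

Request:
apply_moves:
  deltas:
    - {"claw": -1,"delta_pos": [0.2,-4.5,0],"yaw": 0}
    - {"claw": -1,"delta_pos": [0.2,-4.5,0],"yaw": 0}
    - {"claw": -1,"delta_pos": [0.2,-4.5,0],"yaw": 0}
    - {"claw": -1,"delta_pos": [0.2,-4.5,0],"yaw": 0}
    - {"claw": -1,"delta_pos": [0.1,-3,0],"yaw": 0}
    - {"claw": -1,"delta_pos": [0,-1.1,0],"yaw": 0}
    - {"claw": -1,"delta_pos": [0,0,0],"yaw": 0}
    - {"claw": -1,"delta_pos": [0,0,0],"yaw": 0}

```text
clock: 21.0
eef_pos: [453.1, 164.1, 307.5]
tcp_rot: [3.141, -0.0, 0.312]
contact_force: [-0.7, 0.6, -0.4]
opening: 1.001
grasp_force: 0.0
```

```bash
python3 go.py 453.7 165.2 199 0.313
```

```text
t 21.0 pos [453.1 164.1 307.5] rpy [ 3.141 -0.     0.312] open 1.001 grasp 0.0
yaw -0.001 shift cm [ 0.093 -0.09  10.849]
```

Request:
apply_moves:
  deltas:
    - {"claw": -1,"delta_pos": [0.09,-0.09,2.5],"yaw": 0}
    - {"claw": -1,"delta_pos": [0,0,3.3],"yaw": 0}
    - {"claw": -1,"delta_pos": [0,0,3],"yaw": 0}
    - {"claw": -1,"delta_pos": [0,0,2],"yaw": 0}
    - {"claw": -0.3,"delta_pos": [0,0,0],"yaw": 0}
    - {"claw": 0.0,"delta_pos": [0,0,0],"yaw": 0}
    - {"claw": 0.2,"delta_pos": [0,0,0],"yaw": 0}
    - {"claw": 0.35,"delta_pos": [0,0,0],"yaw": 0}

```text
clock: 22.0
eef_pos: [453.9, 165.9, 200.1]
tcp_rot: [-3.142, -0.001, 0.313]
contact_force: [0.5, -1.4, 0.6]
opening: 0.326
grasp_force: 0.0
```

Request:
apply_moves:
  deltas:
    - {"claw": 0.45,"delta_pos": [0,0,0],"yaw": 0}
    - {"claw": 0.55,"delta_pos": [0,0,0],"yaw": 0}
    - {"claw": 1,"delta_pos": [0,0,0],"yaw": 0}
    - {"claw": 1,"delta_pos": [0,0,0],"yaw": 0}
    - {"claw": 1,"delta_pos": [0,0,0],"yaw": 0}
  grip_force: 35

```text
clock: 22.62
eef_pos: [453.8, 165.9, 199.8]
tcp_rot: [3.142, -0.001, 0.313]
contact_force: [-1.0, -1.3, 6.2]
opening: 0.227
grasp_force: 34.1
```

```bash
python3 go.py 484.8 -187 280 -0.211
```

```text
t 22.62 pos [453.8 165.9 199.8] rpy [ 3.142e+00 -1.000e-03  3.130e-01] open 0.227 grasp 34.1
yaw 0.524 shift cm [10.422 33.858 -8.016]
```

Request:
apply_moves:
  deltas:
    - {"claw": 1,"delta_pos": [0,0,-1],"yaw": 0}
    - {"claw": 1,"delta_pos": [0,0,-2.5],"yaw": 0}
    - {"claw": 1,"delta_pos": [0,0,-3],"yaw": 0}
    - {"claw": 1,"delta_pos": [0,0,-1.5],"yaw": 0}
    - {"claw": 1,"delta_pos": [0,0,0],"yaw": 0.131}
    - {"claw": 1,"delta_pos": [0,0,0],"yaw": 0.131}
    - {"claw": 1,"delta_pos": [0,0,0],"yaw": 0.131}
    - {"claw": 1,"delta_pos": [0,0,0],"yaw": 0.131}

```text
clock: 23.62
eef_pos: [453.4, 165.8, 279.3]
tcp_rot: [3.141, 0.0, -0.215]
contact_force: [-0.3, -0.7, -1.0]
opening: 0.226
grasp_force: 34.6
```

Request:
apply_moves:
  deltas:
    - {"claw": 1,"delta_pos": [0.6,2,0],"yaw": 0}
    - {"claw": 1,"delta_pos": [1.2,4,0],"yaw": 0}
    - {"claw": 1,"delta_pos": [1.3,4.2,0],"yaw": 0}
    - {"claw": 1,"delta_pos": [1.3,4.2,0],"yaw": 0}
    - {"claw": 1,"delta_pos": [1.3,4.2,0],"yaw": 0}
    - {"claw": 1,"delta_pos": [1.3,4.2,0],"yaw": 0}
    - {"claw": 1,"delta_pos": [1.2,4,0],"yaw": 0}
    - {"claw": 1,"delta_pos": [1.2,4,0],"yaw": 0}

```text
clock: 24.62
eef_pos: [480.8, -156.4, 279.3]
tcp_rot: [-3.141, 0.0, -0.211]
contact_force: [0.0, 0.7, -1.1]
opening: 0.224
grasp_force: 34.6
```

Request:
apply_moves:
  deltas:
    - {"claw": 1,"delta_pos": [0.7,2,0],"yaw": 0}
    - {"claw": 1,"delta_pos": [0.3,1,0],"yaw": 0}
    - {"claw": 1,"delta_pos": [0,0,0],"yaw": 0}
    - {"claw": 1,"delta_pos": [0,0,0],"yaw": 0}

```text
clock: 25.12
eef_pos: [484.3, -185.5, 279.3]
tcp_rot: [-3.141, 0.001, -0.21]
contact_force: [-0.1, -0.3, -1.0]
opening: 0.223
grasp_force: 34.6
```

```bash
python3 go.py 484.8 -187 216.5 -0.211
python3 - <<'E'
from h import *
from rig import r
f=r.grab_frame("scene"); a=cv2.resize(f["img"][90:220,60:200],(560,520),interpolation=cv2.INTER_CUBIC)
cv2.imwrite("pics/s4.png",a)
E
```

```text
t 25.12 pos [ 484.3 -185.5  279.3] rpy [-3.141e+00  1.000e-03 -2.100e-01] open 0.223 grasp 34.6
yaw 0.001 shift cm [0.079 0.137 6.275]
```

View pics/s4.png

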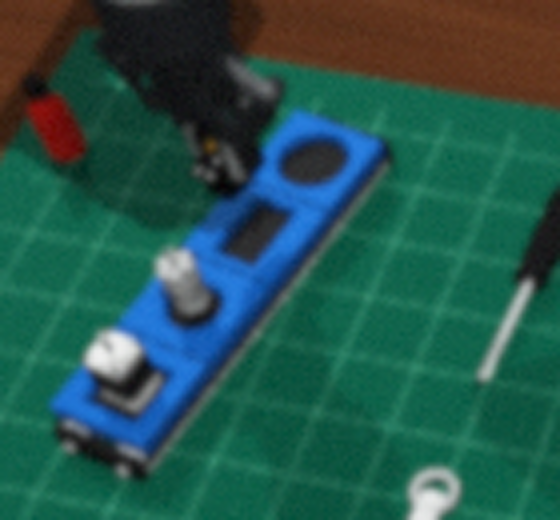

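The small motor stands in the small round pocket at crop (190,290). The servo is held with its brass spline at (210,145). Lowering it.

Request:
apply_moves:
  deltas:
    - {"claw": 1,"delta_pos": [0.08,0.14,1.5],"yaw": 0}
    - {"claw": 1,"delta_pos": [0,0,2],"yaw": 0}
    - {"claw": 1,"delta_pos": [0,0,1.6],"yaw": 0}
    - {"claw": 1,"delta_pos": [0,0,0.7],"yaw": 0}
    - {"claw": 1,"delta_pos": [0,0,0.3],"yaw": 0}
    - {"claw": 1,"delta_pos": [0,0,0],"yaw": 0}
    - {"claw": 1,"delta_pos": [0,0,0],"yaw": 0}

```text
clock: 26.05
eef_pos: [485.2, -188.1, 218.9]
tcp_rot: [3.141, -0.001, -0.211]
contact_force: [-0.5, 0.1, -0.8]
opening: 0.227
grasp_force: 34.6
```

```bash
python3 go.py 484.8 -187 215.8 -0.211
```

```text
t 26.05 pos [ 485.2 -188.1  218.9] rpy [ 3.141e+00 -1.000e-03 -2.110e-01] open 0.227 grasp 34.6
yaw -0.0 shift cm [-0.061 -0.102  0.306]
```

Request:
apply_moves:
  deltas:
    - {"claw": 1,"delta_pos": [0,0,0.15],"yaw": 0}
    - {"claw": 1,"delta_pos": [0,0,0.15],"yaw": 0}
    - {"claw": 1,"delta_pos": [0,0,0],"yaw": 0}
    - {"claw": 1,"delta_pos": [0,0,0],"yaw": 0}

```text
clock: 26.55
eef_pos: [485.1, -188.1, 215.8]
tcp_rot: [3.142, -0.0, -0.211]
contact_force: [-1.0, -0.3, 5.8]
opening: 0.221
grasp_force: 35.3
```

Request:
apply_moves:
  deltas:
    - {"claw": 0.45,"delta_pos": [0,0,0],"yaw": 0}
    - {"claw": 0.3,"delta_pos": [0,0,0],"yaw": 0}
    - {"claw": -0.2,"delta_pos": [0,0,0],"yaw": 0}
    - {"claw": -0.7,"delta_pos": [0,0,0],"yaw": 0}
    - {"claw": -1,"delta_pos": [0,0,-1.5],"yaw": 0}
    - {"claw": -1,"delta_pos": [0,0,-4],"yaw": 0}
    - {"claw": -1,"delta_pos": [0,0,-4],"yaw": 0}
    - {"claw": -1,"delta_pos": [0,0,0],"yaw": 0}

```text
clock: 27.55
eef_pos: [486.1, -188.4, 314.3]
tcp_rot: [3.141, -0.007, -0.211]
contact_force: [-0.4, 0.2, -0.3]
opening: 0.995
grasp_force: 0.0
```

```bash
python3 go.py 526.3 169.5 315 0.16
```

```text
t 27.55 pos [ 486.1 -188.4  314.3] rpy [ 3.141 -0.007 -0.211] open 0.995 grasp 0.0
yaw -0.371 shift cm [  9.672 -34.697  -0.075]
```

Request:
apply_moves:
  deltas:
    - {"claw": -1,"delta_pos": [0,0,0],"yaw": -0.125}
    - {"claw": -1,"delta_pos": [0,0,0],"yaw": -0.125}
    - {"claw": -1,"delta_pos": [0,0,0],"yaw": -0.121}
    - {"claw": -1,"delta_pos": [0.7,-2.5,0],"yaw": 0}
    - {"claw": -1,"delta_pos": [1.3,-4.5,0],"yaw": 0}
    - {"claw": -1,"delta_pos": [1.3,-4.5,0],"yaw": 0}
    - {"claw": -1,"delta_pos": [1.3,-4.5,0],"yaw": 0}
    - {"claw": -1,"delta_pos": [1.3,-4.5,0],"yaw": 0}

```text
clock: 28.55
eef_pos: [510.3, 25.2, 310.1]
tcp_rot: [-3.142, 0.001, 0.16]
contact_force: [-0.4, 0.6, 0.7]
opening: 0.997
grasp_force: 0.0
```

Request:
apply_moves:
  deltas:
    - {"claw": -1,"delta_pos": [1.3,-4.5,0],"yaw": 0}
    - {"claw": -1,"delta_pos": [1.3,-4.5,0],"yaw": 0}
    - {"claw": -1,"delta_pos": [0.8,-3.7,0],"yaw": 0}
    - {"claw": -1,"delta_pos": [0.4,-1.5,0],"yaw": 0}
    - {"claw": -1,"delta_pos": [0,0,0],"yaw": 0}
    - {"claw": -1,"delta_pos": [0,0,0],"yaw": 0}

```text
clock: 29.3
eef_pos: [525.3, 169.0, 310.2]
tcp_rot: [3.141, 0.001, 0.159]
contact_force: [-0.3, -0.9, 0.0]
opening: 0.999
grasp_force: 0.0
```

```bash
python3 go.py 526.3 169.5 209 0.16
```

```text
t 29.3 pos [525.3 169.  310.2] rpy [3.141e+00 1.000e-03 1.590e-01] open 0.999 grasp 0.0
yaw -0.001 shift cm [ 0.109 -0.037 10.117]
```

Request:
apply_moves:
  deltas:
    - {"claw": -1,"delta_pos": [0.1,-0.04,2.2],"yaw": 0}
    - {"claw": -1,"delta_pos": [0,0,3],"yaw": 0}
    - {"claw": -1,"delta_pos": [0,0,3],"yaw": 0}
    - {"claw": -1,"delta_pos": [0,0,1.9],"yaw": 0}
    - {"claw": -0.5,"delta_pos": [0,0,0],"yaw": 0}
    - {"claw": -0.2,"delta_pos": [0,0,0],"yaw": 0}
    - {"claw": 0.0,"delta_pos": [0,0,0],"yaw": 0}
    - {"claw": 0.15,"delta_pos": [0,0,0],"yaw": 0}
  grip_force: 50

```text
clock: 30.3
eef_pos: [526.9, 170.5, 210.4]
tcp_rot: [3.142, -0.002, 0.16]
contact_force: [-0.2, -2.6, 5.9]
opening: 0.429
grasp_force: 12.9
```

Request:
apply_moves:
  deltas:
    - {"claw": 0.25,"delta_pos": [0,0,0],"yaw": 0}
    - {"claw": 1,"delta_pos": [0,0,0],"yaw": 0}
    - {"claw": 1,"delta_pos": [0,0,0],"yaw": 0}
    - {"claw": 1,"delta_pos": [0,0,0],"yaw": 0}

```text
clock: 30.8
eef_pos: [526.9, 170.5, 210.6]
tcp_rot: [3.141, -0.002, 0.16]
contact_force: [-0.6, -3.2, 8.5]
opening: 0.418
grasp_force: 48.9
```

```bash
python3 go.py 414.4 -171.9 295 -0.211
```

```text
t 30.8 pos [526.9 170.5 210.6] rpy [ 3.141e+00 -2.000e-03  1.600e-01] open 0.418 grasp 48.9
yaw 0.371 shift cm [-3.829 35.835 -8.444]
```

Request:
apply_moves:
  deltas:
    - {"claw": 1,"delta_pos": [0,0,-1],"yaw": 0}
    - {"claw": 1,"delta_pos": [0,0,-2.5],"yaw": 0}
    - {"claw": 1,"delta_pos": [0,0,-3],"yaw": 0}
    - {"claw": 1,"delta_pos": [0,0,-2],"yaw": 0}
    - {"claw": 1,"delta_pos": [0,0,0],"yaw": 0.125}
    - {"claw": 1,"delta_pos": [0,0,0],"yaw": 0.125}
    - {"claw": 1,"delta_pos": [0,0,0],"yaw": 0.121}
    - {"claw": 1,"delta_pos": [-0.2,2,0],"yaw": 0}

```text
clock: 31.8
eef_pos: [520.3, 151.7, 294.8]
tcp_rot: [-3.141, -0.001, -0.21]
contact_force: [-0.2, -0.6, -2.1]
opening: 0.42
grasp_force: 50.2
```

Request:
apply_moves:
  deltas:
    - {"claw": 1,"delta_pos": [-0.4,4,0],"yaw": 0}
    - {"claw": 1,"delta_pos": [-0.4,4,0],"yaw": 0}
    - {"claw": 1,"delta_pos": [-0.4,4,0],"yaw": 0}
    - {"claw": 1,"delta_pos": [-0.5,4,0],"yaw": 0}
    - {"claw": 1,"delta_pos": [-0.5,4,0],"yaw": 0}
    - {"claw": 1,"delta_pos": [-0.5,4,0],"yaw": 0}
    - {"claw": 1,"delta_pos": [-0.4,4,0],"yaw": 0}
    - {"claw": 1,"delta_pos": [-0.3,3,0],"yaw": 0}

```text
clock: 32.8
eef_pos: [420.5, -146.2, 294.6]
tcp_rot: [3.141, 0.0, -0.209]
contact_force: [0.4, 1.1, -2.0]
opening: 0.417
grasp_force: 50.3
```

Request:
apply_moves:
  deltas:
    - {"claw": 1,"delta_pos": [-0.2,2,0],"yaw": 0}
    - {"claw": 1,"delta_pos": [0,0.8,0],"yaw": 0}
    - {"claw": 1,"delta_pos": [0,0,0],"yaw": 0}
    - {"claw": 1,"delta_pos": [0,0,0],"yaw": 0}

```text
clock: 33.3
eef_pos: [414.2, -171.0, 294.4]
tcp_rot: [-3.141, 0.0, -0.21]
contact_force: [-0.4, 0.5, -1.8]
opening: 0.414
grasp_force: 50.4
```

```bash
python3 go.py 414.4 -171.9 227.5 -0.211
python3 - <<'E'
from h import *
from rig import r
f=r.grab_frame("scene"); a=cv2.resize(f["img"][90:220,60:200],(560,520),interpolation=cv2.INTER_CUBIC)
cv2.imwrite("pics/s5.png",a)
E
```

```text
t 33.3 pos [ 414.2 -171.   294.4] rpy [-3.141  0.    -0.21 ] open 0.414 grasp 50.4
yaw 0.001 shift cm [0.034 0.082 6.692]
```

View pics/s5.png

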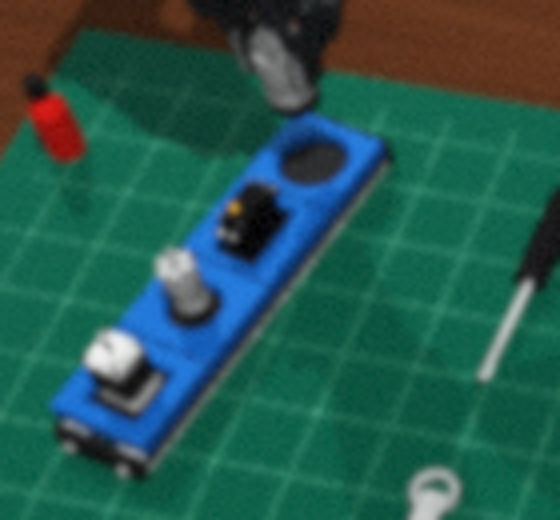

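The servo stands in the oblong pocket at crop (252,222). The large motor hangs upright at (285,85) above the large round pocket. Lowering it.

Request:
apply_moves:
  deltas:
    - {"claw": 1,"delta_pos": [0.03,0.08,1.5],"yaw": 0}
    - {"claw": 1,"delta_pos": [0,0,2],"yaw": 0}
    - {"claw": 1,"delta_pos": [0,0,1.8],"yaw": 0}
    - {"claw": 1,"delta_pos": [0,0,0.8],"yaw": 0}
    - {"claw": 1,"delta_pos": [0,0,0.4],"yaw": 0}
    - {"claw": 1,"delta_pos": [0,0,0],"yaw": 0}
    - {"claw": 1,"delta_pos": [0,0,0],"yaw": 0}

```text
clock: 34.22
eef_pos: [414.6, -172.4, 229.8]
tcp_rot: [3.141, -0.001, -0.211]
contact_force: [0.4, 0.2, -2.0]
opening: 0.413
grasp_force: 50.3
```

```bash
python3 go.py 414.4 -171.9 226.6 -0.211
```

```text
t 34.23 pos [ 414.6 -172.4  229.8] rpy [ 3.141e+00 -1.000e-03 -2.110e-01] open 0.413 grasp 50.3
yaw -0.0 shift cm [-0.028 -0.048  0.32 ]
```

Request:
apply_moves:
  deltas:
    - {"claw": 1,"delta_pos": [0,0,0.15],"yaw": 0}
    - {"claw": 1,"delta_pos": [0,0,0.15],"yaw": 0}
    - {"claw": 1,"delta_pos": [0,0,0],"yaw": 0}
    - {"claw": 1,"delta_pos": [0,0,0],"yaw": 0}

```text
clock: 34.72
eef_pos: [414.4, -172.4, 226.6]
tcp_rot: [3.141, -0.0, -0.211]
contact_force: [-0.9, -0.7, 4.5]
opening: 0.42
grasp_force: 50.6
```

Request:
apply_moves:
  deltas:
    - {"claw": 0.1,"delta_pos": [0,0,0],"yaw": 0}
    - {"claw": 0.0,"delta_pos": [0,0,0],"yaw": 0}
    - {"claw": -0.4,"delta_pos": [0,0,0],"yaw": 0}
    - {"claw": -1,"delta_pos": [0,0,0],"yaw": 0}
    - {"claw": -1,"delta_pos": [0,0,0],"yaw": 0}
    - {"claw": -1,"delta_pos": [0,0,-1.5],"yaw": 0}
    - {"claw": -1,"delta_pos": [0,0,-4],"yaw": 0}
    - {"claw": -1,"delta_pos": [0,0,-5],"yaw": 0}

```text
clock: 35.72
eef_pos: [413.9, -172.2, 332.8]
tcp_rot: [-3.141, 0.001, -0.211]
contact_force: [1.7, -0.4, 0.5]
opening: 1.001
grasp_force: 0.0
```

Request:
apply_moves:
  deltas:
    - {"claw": -1,"delta_pos": [0,0,-4],"yaw": 0}
    - {"claw": -1,"delta_pos": [0,3,-4],"yaw": 0}
    - {"claw": -1,"delta_pos": [0,4,0],"yaw": 0}
    - {"claw": -1,"delta_pos": [0,4,0],"yaw": 0}
    - {"claw": -1,"delta_pos": [0,4,0],"yaw": 0}
    - {"claw": -1,"delta_pos": [0,3,0],"yaw": 0}
    - {"claw": -1,"delta_pos": [0,0,0],"yaw": 0}
    - {"claw": -1,"delta_pos": [0,0,0],"yaw": 0}

```text
clock: 36.72
eef_pos: [376.4, -347.8, 411.8]
tcp_rot: [-3.141, -0.0, -0.212]
contact_force: [-0.3, -0.6, 0.1]
opening: 1.0
grasp_force: 0.0
```

Run:
```python
from h import *
from rig import r
P={"large":(414.4,-171.9),"servo":(484.8,-187),"small":(555.2,-202),"stepper":(625.6,-217.1)}
for n in ["scene","top"]:
    f=r.grab_frame(n); w=cloud(f)
    if n=="scene": cv2.imwrite("pics/s6.png",cv2.resize(f["img"][90:220,60:220],(640,520),interpolation=cv2.INTER_CUBIC))
    for k,(x,y) in P.items():
        m=(np.hypot(w[...,0]-x,w[...,1]-y)<36)&(w[...,2]>46)&(w[...,2]<115); q=w[m]
        if len(q)>10:
            c,s,a=cv2.minAreaRect(q[:,:2].astype(np.float32)); print(n,k,np.round(np.subtract(c,(x,y)),1),np.round(s,1),round(a,1),q[:,2].max().round(1),len(q))
```

```text
scene large [0.2 3.8] [37.1 36. ] 49.3 104.7 213
scene servo [-1.7  2.1] [22.9 54.9] 78.4 73.5 169
scene small [-0.2  1. ] [24.  24.8] 11.9 92.8 130
scene stepper [-0.8  3.2] [30.1 29.1] 79.7 93.9 191
top large [-1.3 -0.3] [38.  33.6] 86.6 101.8 274
top servo [0.  0.2] [21.3 54.5] 79.2 71.7 228
top small [-2.5 -0.3] [24.7 22.5] 87.5 92.9 133
top stepper [-1.3  1.1] [28.3 27.9] 77.3 90.6 196
```

View pics/s6.png

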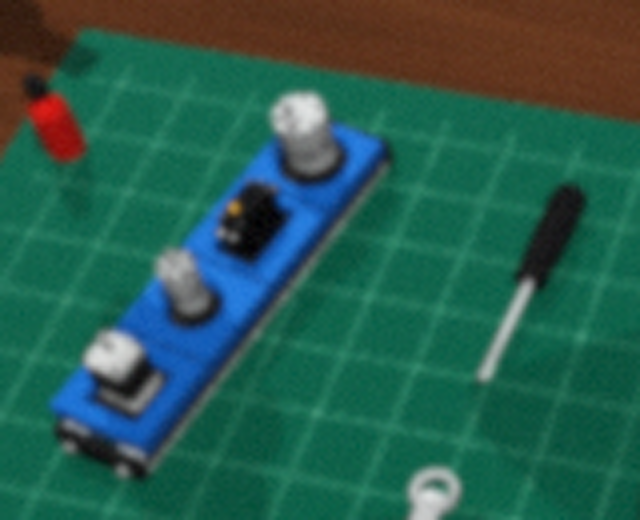

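All four motors stand upright in their pockets: large (305,140), servo (252,222), small (187,288), stepper (120,370). Their tops are at the expected heights and they sit within about 4 mm of the pocket centres. The screwdriver and wrench look unmoved, and the arm is clear.

```bash
python3 -c "
from rig import r
print(r.sign_off())"
```

```text
the job is handed in; nothing more can be done
None
```

All four motors stand upright in their matching pockets, the screwdriver and wrench appear unmoved, and the job was handed in at about 37 s; no verdict was returned.

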